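# Make up a machine-mount kit in its compartment tray

## Task

Make up one machine-mount kit in the white-ribbed compartment tray, whichever way round the tray lies on the bench: lay the long support block flat and lengthwise in the long compartment. Then, looking at the tray with that long compartment on its far side and the row of three compartments on its near side, stand the thick-walled black bushing in the left compartment of the row, the dome-topped bumper in the right one and the steel spacer sleeve between them, and lay the steel washer flat and centred on top of the bushing. Leave the flat ribbed pad where it is: it is not part of the kit.

Things in the scene. Friction and masses are not known exactly. Their poses are not given: they have to be found in the camera images.
- tray: Clear kitting tray with white ribs, fixed, any yaw: 152 (x) x 225 (y) mm plus 5 mm flange, walls 3 mm thick, 12 mm high, floor 2 mm thick. Origin: centre of underside, z up. Long compartment 71 x 219 mm centred at x +37, y 0. Row of three, each 70 x 70 mm, centred at x -37 and y +73, 0, -73 mm: with the long one on the far side, y +73 is the left and y -73 the right.
- block_center (a point): Long black rubber support block with three feet below and a bright aluminium channel strip along its top: 150 mm along its x axis, 44 mm along y (the width to grip), 60 mm high. Point at its centre, 30 mm above its underside; z up. Starts flat on the bench.
- bushing_mid (a point): Thick-walled black rubber bushing, a plain upright tube 42 mm in diameter, bore 22 mm, 60 mm high. Point on its axis half-way up (30 mm); z along its axis. Starts standing on the bench.
- sleeve_mid (a point): Steel spacer sleeve, a bright upright tube 34 mm in diameter, bore 24 mm, 60 mm high. Point on its axis half-way up (30 mm); z along its axis. Starts standing on the bench.
- bumper_mid (a point): Black rubber bumper with a closed dome top: base flange 44 mm in diameter and 6 mm high, then a straight body 36 mm in diameter from 8 to 42 mm height, then a round dome up to 60 mm. Point on its axis 30 mm above its underside; z along its axis. Starts standing on its flange.
- washer_mid (a point): Thick steel washer, 46 mm in diameter, bore 16 mm, 10 mm thick. Point at its centre, 5 mm above its underside; z along its axis. Starts lying flat on the bench.
- pad: Bystander, leave alone: flat black rubber pad, 80 x 56 mm, 20 mm high, with five ribs across its top. Origin at the centre of its underside. It stands among the kit parts but does not belong to the kit.
Things that resemble listed ones, but are neither listed nor needed, are in the scene too. What is shaped like the part that bears bushing_mid but pink or yellow is not meant. Several things look just like the part that bears washer_mid: the one meant starts farthest to the robot's right.

How it is judged (in metres and radians):
At the end, for the whole second after the job is handed in: Block flat and lengthwise (0.25 rad) in the long compartment; bushing, sleeve and bumper upright on the floor of the left, middle and right compartments (within 18 mm of centre along each tray axis, sleeve 19); washer flat on the bushing, within 10 mm of its axis; all at rest (x of block_center in the frame of tray between 0.019 and 0.055 m and y of block_center in the frame of tray between -0.04 and 0.04 m and z of block_center in the frame of tray between 0.028 and 0.036 m and angle between each of block_center, bushing_mid, sleeve_mid, bumper_mid, washer_mid's own z axis and vertical below 0.1 rad and angle between the x axis of block_center and the y axis of tray, either way round below 0.25 rad and x of bushing_mid in the frame of tray between -0.055 and -0.019 m and y of bushing_mid in the frame of tray between 0.055 and 0.091 m and z of bushing_mid in the frame of tray between 0.028 and 0.036 m and x of sleeve_mid in the frame of tray between -0.056 and -0.018 m and y of sleeve_mid in the frame of tray between -0.019 and 0.019 m and z of sleeve_mid in the frame of tray between 0.028 and 0.036 m and x of bumper_mid in the frame of tray between -0.055 and -0.019 m and y of bumper_mid in the frame of tray between -0.091 and -0.055 m and z of bumper_mid in the frame of tray between 0.028 and 0.036 m and horizontal distance between washer_mid and bushing_mid below 0.01 m and z of washer_mid in the frame of bushing_mid between 0.031 and 0.039 m and linear speed of each of block, bushing, sleeve, bumper, washer below 0.02 m/s and angular speed of each of block, bushing, sleeve, bumper, washer below 0.2 rad/s); the robot touches nothing.
It fails at once if the ribbed pad is moved more than 20 mm (distance of pad from where it was at the start of the episode above 0.02 m).
It also fails if it takes over 109 s, if anything falls off the work surface, if the arm or the gripper's body presses on something with over 40 N, if the wrist force passes 120 N, or if a joint passes its speed limit or range.

## Robot

A 7-joint arm with a two-finger parallel gripper is mounted at the origin on the work surface. World frame = base frame: x ahead of the robot, y to its left, z up, the work surface at z = 0. Lengths are in mm, angles in degrees, forces in N, time in s.
With the tool pointing down it reaches from about 425 to 1025 mm from the base axis. Payload 9.4 kg.
Tool frame: the origin (TCP) lies on the centre line of the jaws, within the pads' length; the fingertips stand 14 mm ahead of it and the grasp point (between the pads) lies 5 mm behind it (ctrl.nose_length is the distance from the TCP to the fingertips, in mm); z points along the fingers, y is the line along which they close (so a half turn about z gives the same grasp; the last joint's range is limited). The gripper opens to 93 mm and grips with 3 to 60 N. Pads are 15 mm wide; open, the fingers measure 128 mm over their backs; the gripper's body (75 mm by 188 mm) begins 65 mm behind the grasp point.
Start: joints at [60.178, 34.337, -0.143, 91.639, 0.103, 54.024, -4.572], TCP at [311.287, -654.77, 232.618] pointing down, gripper open.
Joint ranges: [-147.43, 147.43], [-19.82, 112.94], [-74.19, 73.91], [6.32, 146.72], [-59.91, 239.91], [6.04, 106.73], [-150.56, 150.56]. Speed limits (degrees/s): [127.2, 127.2, 172.46, 172.46, 180, 180, 180].

## Interface

Orientations are given as a 3x3 rotation matrix whose columns are the frame's x, y, z axes.
In Python, from cell import ctrl, viewer, ticket gives the robot as it stands. The module is installed in compiled form; this text tells all that it offers. Calls block until the motion is done:
- ctrl.reach(position, orientation): joint-space move of the TCP to a pose.
- ctrl.movel(position, attitude=None, max_speed=150): straight line of the TCP; attitude=None keeps the orientation; max_speed is the mean speed in mm/s.
- ctrl.move_joints(angles): joint-space move.
- ctrl.ungrasp() and ctrl.grasp(newtons=None): open the fingers fully, or close them until they stop; newtons is the grip in N (None keeps the last).
- ctrl.dwell(seconds).
- ctrl.solve_ik(position, orientation): joint angles nearest the present ones, or None.
- ctrl.sense(): the state.
- viewer.camera(name): name is "side" or "top"; returns (picture, depth): 420x560x3 uint8, blue, green, red; 420x560 float32, mm along the optical axis (not along the pixel's ray), 0 where there is no reading.
- viewer.camera_params(name): a dict with "camera_matrix" (3x3 intrinsics, pixels), "origin" and "rotation" of the camera in the world. Camera axes: x right, y up, looking along -z (the intrinsics and any distortion apply to the point x, -y, -z); pixel columns grow to the right and rows downward; lengths in mm; the calibration is good to about 2 mm. A picture is of the moment at which its call begins. camera_params takes no time and is no camera call.
A pose or a line that the arm cannot do raises ctrl.Unreachable and nothing moves.
- ticket.hand_in(): hands the job in; it is judged then, once.
The state is a dict: "clock": time; "joint_positions": joint angles; "joint_velocities": joint speeds; "joint_torque": joint torques, N m; "position": TCP position; "ee_rot": TCP orientation; "wrist_force": force on the tool from outside, world axes, zero at the start; "moment": the same for the moment, N m; "width": finger opening in mm; "finger_force": force on a finger pad.
Only numpy, scipy, OpenCV 4.12 (cv2) and the standard library are available. Lean on these libraries where they do the work, as an engineer would, in place of code of your own. Each camera call takes 0.05 s, during which the arm holds its last target. There are 200 camera calls.

## Working session

There is one attempt and no reset: what is moved stays moved. The work goes in short steps, each a Python script; the robot and the scene stay as the last script left them, time stands still between calls to the robot, and variables do not carry over. Pictures are saved under pics/ and viewed, at most 14 in all, crops included, and the job is handed in when it is done.

```bash
mkdir -p pics; python3 - <<'E'
from cell import ctrl, viewer
import cv2, numpy as np
for n in ("top","side"):
    p,d=viewer.camera(n); cv2.imwrite(f"pics/{n}0.png",p); np.save(f"{n}0.npy",d); q=viewer.camera_params(n)
    print(n,np.round(q["camera_matrix"],1).tolist(),np.round(q["origin"],0),np.round(q["rotation"],3).tolist(),[k for k in q],(d>0).mean())
s=ctrl.sense();print(s["clock"],np.round(s["ee_rot"],3).tolist(),ctrl.nose_length)
E
```

```text
top [[412.3, 0.0, 276.4], [0.0, 412.3, 204.4], [0.0, 0.0, 1.0]] [ 419.    4. 1224.] [[-0.028, 0.998, -0.064], [-1.0, -0.027, 0.014], [0.012, 0.064, 0.998]] ['camera_matrix', 'origin', 'rotation'] 0.9959141156462585
side [[470.2, 0.0, 287.0], [0.0, 470.2, 209.4], [0.0, 0.0, 1.0]] [-181.  674.  590.] [[-0.705, 0.359, -0.612], [-0.71, -0.357, 0.607], [-0.001, 0.862, 0.506]] ['camera_matrix', 'origin', 'rotation'] 0.9961224489795918
0.1 [[0.903, 0.429, -0.001], [0.429, -0.903, 0.001], [-0.0, -0.001, -1.0]] 14.0
```

View pics/top0.png

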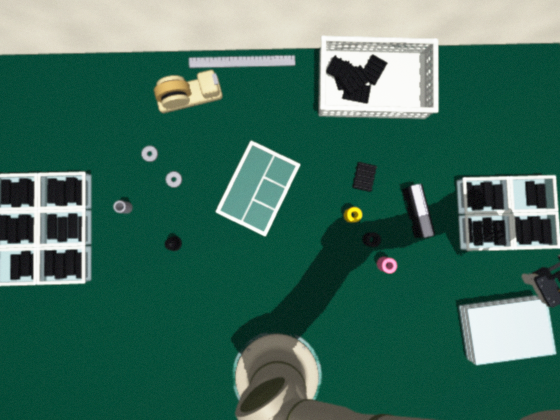

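View pics/side0.png

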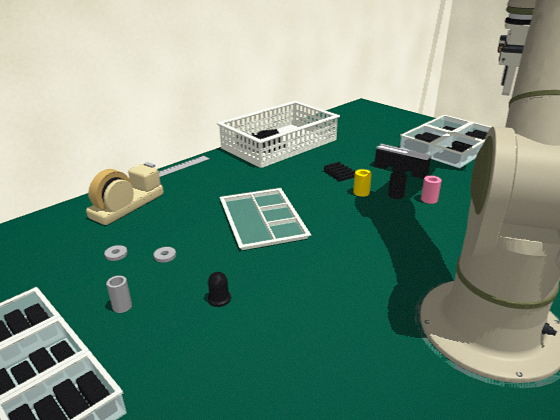

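The top view shows:
- Tray at about (258,188), with the long compartment on the upper left and the row on the right.
- Washers at (149,153) and (173,179). The one at (173,179) is farther to the robot's right, so it's the one to use.
- Sleeve at (122,207), bumper at (173,243), black bushing at (372,240) between the yellow and pink ones, block at (420,210) and pad at (364,176).

The side view confirms the shapes.

```bash
cat > h.py <<'E'
from cell import ctrl, viewer, ticket
import cv2, numpy as np
def cloud(n):
    p,d=viewer.camera(n); q=viewer.camera_params(n); K=np.array(q["camera_matrix"])
    v,u=np.mgrid[:420,:560]; d=d.astype(float)
    c=np.stack([(u-K[0,2])/K[0,0]*d,-(v-K[1,2])/K[1,1]*d,-d],-1)
    return p,c@np.array(q["rotation"]).T+np.array(q["origin"])
def onplane(n,uv,z):
    q=viewer.camera_params(n); K=np.array(q["camera_matrix"]); uv=np.atleast_2d(uv).astype(float)
    r=np.c_[(uv[:,0]-K[0,2])/K[0,0],-(uv[:,1]-K[1,2])/K[1,1],-np.ones(len(uv))]@np.array(q["rotation"]).T
    o=np.array(q["origin"]); return (o+r*((z-o[2])/r[:,2])[:,None])[:,:2]
E
python3 - <<'E'
from h import *
p,X=cloud("top"); z=X[...,2]
print("bench z",np.percentile(z[260:330,100:200],[5,50,95]).round(1))
for n,(u,v),h in [("block",(420,210),60),("bushing",(372,240),60),("sleeve",(122,207),60),("bumper",(173,243),60),("washer",(173,179),10),("washer2",(149,153),10),("pad",(364,176),20),("yellow",(353,214),60),("pink",(388,265),60)]:
    r=45 if n=="block" else 20
    m=np.zeros(z.shape,np.uint8); m[v-r:v+r,u-r:u+r]=1
    lo=h*0.5 if n!="bumper" else 25
    m=m*(z>lo)*(z<h+25); k,l,st,ce=cv2.connectedComponentsWithStats(m.astype(np.uint8))
    i=min(range(1,k),key=lambda i:np.hypot(*(ce[i]-(u,v))) if st[i,4]>15 else 1e3)
    P=X[l==i]; top=P[P[:,2]>(np.percentile(P[:,2],80)-6 if n!="bumper" else 0)]
    box=cv2.minAreaRect(top[:,:2].astype(np.float32))
    # rays of the top-face mask onto its nominal height
    print(n,len(P),"n",len(top),"ztop",top[:,2].mean().round(1),"mean",top.mean(0).round(1),"box",np.round(box[0],1),np.round(box[1],1),round(box[2],1))
hsv=cv2.cvtColor(p,cv2.COLOR_BGR2HSV)
m=((hsv[...,1]<70)&(hsv[...,2]>150)).astype(np.uint8); m[:130]=0;m[245:]=0;m[:,:205]=0;m[:,310:]=0
c=np.vstack([x for x in cv2.findContours(m,cv2.RETR_EXTERNAL,cv2.CHAIN_APPROX_NONE)[0] if len(x)>40])[:,0]
w=onplane("top",c,12).astype(np.float32); b=cv2.minAreaRect(w); print("tray",b,cv2.boxPoints(b).round(0).tolist())
cv2.imwrite("pics/crop.png",cv2.resize(p[130:290,100:450],None,fx=2.28,fy=2.28,interpolation=cv2.INTER_CUBIC))
E
```

```text
bench z [-3.6  0.3  4.3]
block 930 n 725 ztop 56.7 mean [ 464.9 -423.6   56.7] box [ 465.4 -423.7] [149.4  44.6] 10.8
bushing 169 n 121 ztop 59.9 mean [ 386.9 -283.2   59.9] box [ 387. -283.] [40.3 36.7] 88.5
sleeve 127 n 67 ztop 59.8 mean [500.3 428.8  59.8] box [500.6 429.2] [32.1 32.4] 45.1
bumper 139 n 139 ztop 51.7 mean [391.5 287.1  51.7] box [391.5 290.1] [33.6 31.3] 88.2
washer 171 n 166 ztop 10.5 mean [579.9 288.5  10.5] box [580.2 289. ] [42.2 44.4] 0.5
washer2 168 n 158 ztop 10.6 mean [658.4 359.3  10.6] box [658.9 359.4] [45.9 41.9] 43.3
pad 465 n 263 ztop 19.6 mean [ 572.9 -276.    19.6] box [ 572.9 -276.9] [55.5 75.2] 76.7
yellow 161 n 122 ztop 60.3 mean [ 459.9 -231.2   60.3] box [ 459.9 -231. ] [39.5 39.4] 21.7
pink 183 n 130 ztop 60.0 mean [ 313.5 -323.5   60. ] box [ 314.2 -323.9] [39.4 40.4] 0.2
tray ((547.886474609375, 40.826988220214844), (166.74964904785156, 239.97360229492188), 62.599788665771484) [[403.0, 22.0], [616.0, -88.0], [693.0, 60.0], [480.0, 170.0]]
```

View pics/crop.png

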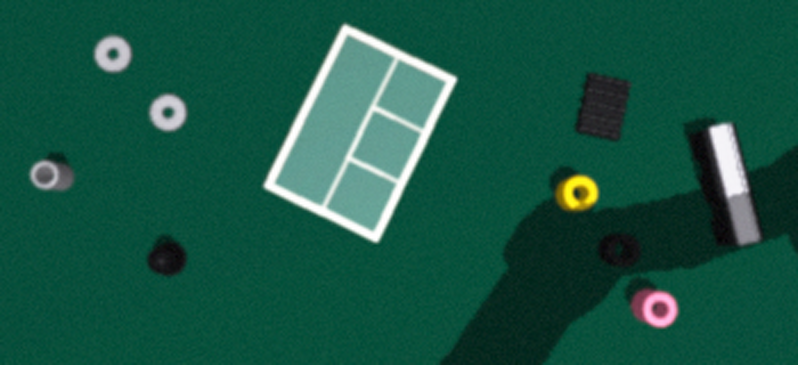

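```bash
cat >> h.py <<'E'
TA=np.radians(62.6); TX=np.array([np.cos(TA),np.sin(TA)]); TY=np.array([-TX[1],TX[0]]); T0=np.array([548.,41.])
def tray(x,y): return T0+x*TX+y*TY
def down(a):  # a = world angle (deg) of closing line
    c,s=np.cos(np.radians(a)),np.sin(np.radians(a)); return np.array([[-s,c,0],[c,s,0],[0,0,-1.]])
def best(xy,z,angs):
    q0=np.array(ctrl.sense()["joint_positions"]); o=[]
    for a in angs:
        for k in (0,180):
            q=ctrl.solve_ik([*xy,z],down(a+k))
            if q is not None: o.append((np.abs(np.array(q)-q0).max()+ (100 if abs(q[6])>140 else 0),a+k))
    return down(min(o)[1])
def go(xy,zt,z,angs,fast=250,slow=80):
    R=best(xy,zt,angs); ctrl.reach([*xy,zt],R)
    ctrl.movel([*xy,z+30],max_speed=fast); ctrl.movel([*xy,z],max_speed=slow)
def rep(t):
    s=ctrl.sense(); print(t,"t",round(s["clock"],1),"w",round(s["width"],1),"F",np.round(s["wrist_force"],1),"pos",np.round(s["position"],1),"ff",s["finger_force"])
def pick(xy,z,angs,N,up=150):
    go(xy,up,z,angs); ctrl.grasp(N); rep("grasped")
    ctrl.movel([*xy,up],max_speed=250); rep("lifted")
def place(xy,z,angs,up=150,out=150):
    go(xy,up,z,angs,slow=60); rep("down"); ctrl.ungrasp()
    ctrl.movel([*xy,out],max_speed=300); rep("placed")
E
python3 - <<'E'
from h import *
pick((465,-423.6),36,[100.8],40)
place(tray(40,0),39,[62.6])
pick((387,-283),36,[122],30)
E
```

```text
grasped t 3.1 w 43.6 F [-0.5 -1.3  0.6] pos [ 465.1 -423.9   36.1] ff 39.90739345550537
lifted t 3.7 w 43.7 F [-0.5 -0.  -4.6] pos [ 464.5 -422.9  149.1] ff 39.916133880615234
down t 6.7 w 44.2 F [ 0.1  0.3 -3.9] pos [566.3  76.6  38.7] ff 39.9159049987793
placed t 8.1 w 93.0 F [ 0.1 -0.3 -0.2] pos [566.7  76.2 150.8] ff 0.0
grasped t 11.5 w 42.0 F [-0.  -1.  -0.6] pos [ 387. -283.   36.] ff 30.00006132060662
lifted t 12.1 w 42.2 F [ 0.2  0.1 -2.3] pos [ 386.7 -282.9  149.6] ff 29.999863898847252
```

```bash
python3 - <<'E'
from h import *
D=[17.6,107.6]
place(tray(-38,73),38.5,D)
pick((500.4,429),36,[45,0,90],30)
place(tray(-38,0),38.5,D)
pick((391.5,288.5),29,[45,0,90],30)
place(tray(-38,-73),31.5,D,out=200)
ctrl.reach([450,300,200],best((450,300),200,[0,90]))
p,X=cloud("top"); q,Y=cloud("side")
cv2.imwrite("pics/a.png",np.hstack([cv2.resize(p[130:270,190:330],(560,560),interpolation=cv2.INTER_CUBIC)]))
cv2.imwrite("pics/b.png",q)
E
```

```text
down t 14.5 w 42.1 F [ 0.3 -0.3 -1.1] pos [465.8  40.9  38.6] ff 29.999756114557385
placed t 16.0 w 93.1 F [ 0.9  0.1 -0.2] pos [466.   40.4 150.7] ff 0.0
grasped t 19.4 w 34.0 F [0.5 0.2 1. ] pos [500.4 429.2  36.1] ff 29.99904320575297
lifted t 20.0 w 34.5 F [-0.4 -0.9 -2.9] pos [500.4 428.  149. ] ff 29.997895346023142
down t 22.7 w 34.2 F [-0.1  0.5 -1.9] pos [530.4   7.3  38.2] ff 29.997929027304053
placed t 24.2 w 93.0 F [-0.5  0.1  0.2] pos [530.7   6.8 150.8] ff 0.0
grasped t 27.4 w 35.4 F [ 0.7  1.1 -0.7] pos [391.5 288.6  29. ] ff 30.000003185123205
lifted t 28.0 w 35.3 F [-0.1  0.1 -1. ] pos [391.7 287.8 149.3] ff 29.999744869710412
down t 30.6 w 35.3 F [ 0.3 -0.6 -0.5] pos [595.2 -26.3  31.1] ff 29.99891967898293
placed t 32.3 w 93.0 F [ 0.2 -0.4  0.3] pos [594.9 -26.7 199.9] ff 0.0
```

View pics/a.png

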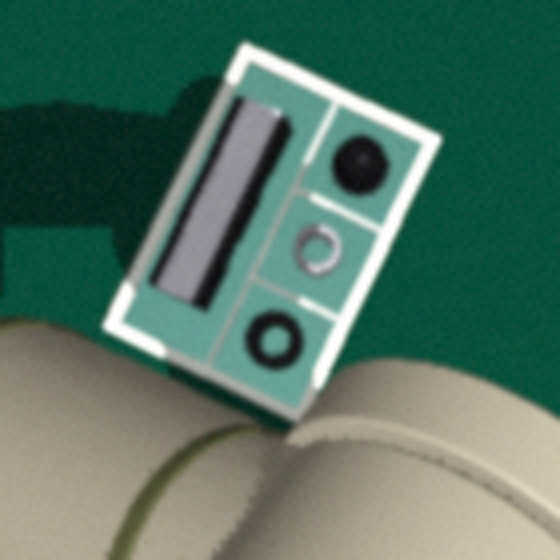

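View pics/b.png

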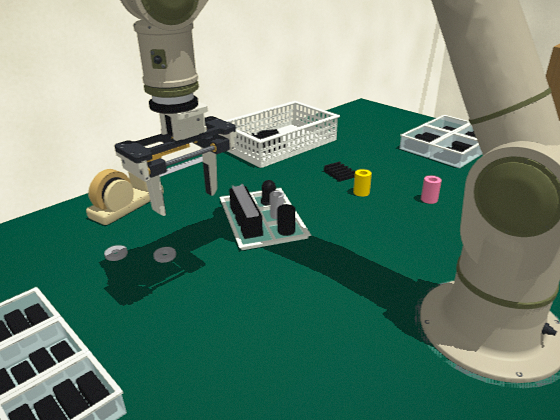

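The crop shows each part upright in its compartment: bumper (360,165), sleeve (318,250), bushing (273,340), and the block lengthwise at (225,200). Next I'll measure them, then pick up the washer.

```bash
cat >> h.py <<'E'
def intray(X,x,y,r,lo,hi):
    d=X[...,:2]-tray(x,y); m=(np.hypot(d[...,0],d[...,1])<r)&(X[...,2]>lo)&(X[...,2]<hi); P=X[m]
    b=cv2.minAreaRect(P[:,:2].astype(np.float32)); c=np.array(b[0]); return len(P),P.mean(0).round(1),c.round(1),np.round(b[1],1),np.round([(c-T0)@TX,(c-T0)@TY],1)
E
python3 - <<'E'
from h import *
p,X=cloud("top")
bu=intray(X,-38,73,34,54,72); print("bushing",bu)
print("sleeve",intray(X,-38,0,30,54,72)); print("bumper",intray(X,-38,-73,30,30,72))
pick((580,288.8),16,[132,90],30)
c=(bu[1][:2]+bu[2])/2; print(c)
place(c,79,[17.6,107.6],out=200)
ctrl.reach([450,300,250],best((450,300),250,[0,90]))
p,X=cloud("top"); q,Y=cloud("side")
print("washer",intray(X,-38,73,34,66,85)); print("block",intray(X,40,0,90,50,68)); print("pad",X[170:184,358:372].reshape(-1,3).mean(0))
cv2.imwrite("pics/c.png",cv2.resize(p[130:270,190:330],(500,500),interpolation=cv2.INTER_CUBIC))
cv2.imwrite("pics/d.png",cv2.resize(q[150:270,200:340],(700,600),interpolation=cv2.INTER_CUBIC))
rep("end")
E
```

```text
bushing (123, array([466.4,  40.1,  62. ]), array([466.5,  40.3]), array([38.4, 37.9]), array([-38.2,  72. ]))
sleeve (57, array([530.5,   7.7,  61.5]), array([530.7,   8.9]), array([31.2, 31.4]), array([-36.5,   0.6]))
bumper (124, array([593.1, -25. ,  55.4]), array([594.6, -24.9]), array([34.3, 32.7]), array([-37.1, -71.7]))
grasped t 36.4 w 45.1 F [0.1 0.7 1.3] pos [580.  288.8  16. ] ff 29.99996983911842
lifted t 37.1 w 45.3 F [-0.7 -0.5 -2. ] pos [579.7 287.8 148.9] ff 29.999806503765285
[466.45  40.2 ]
down t 39.1 w 44.8 F [ 0.4  0.1 -2.8] pos [466.6  40.3  79.3] ff 29.99969292199239
placed t 40.5 w 93.1 F [-0.7 -0.3 -0.3] pos [466.5  39.7 200.3] ff 0.0
washer (185, array([466.8,  40.3,  72.1]), array([467.5,  39.9]), array([43.8, 43.5]), array([-38.,  71.]))
block (859, array([563.7,  72.3,  58.3]), array([551.4,  46.3]), array([112. , 149.7]), array([ 6.3, -0.6]))
pad [ 572.01816373 -275.69946239   16.19013628]
end t 41.7 w 92.9 F [-0.1 -1.  -0.7] pos [450.6 298.  249.1] ff 0.0
```

View pics/c.png

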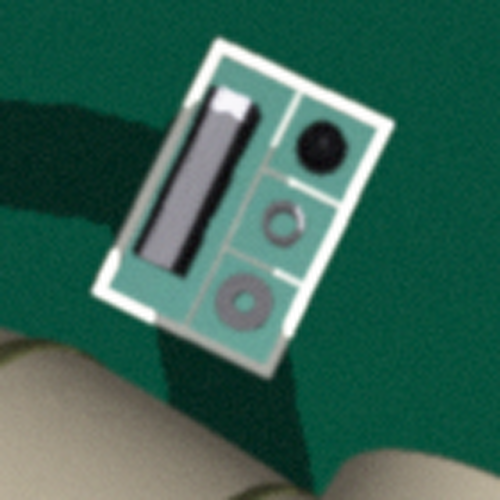

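View pics/d.png

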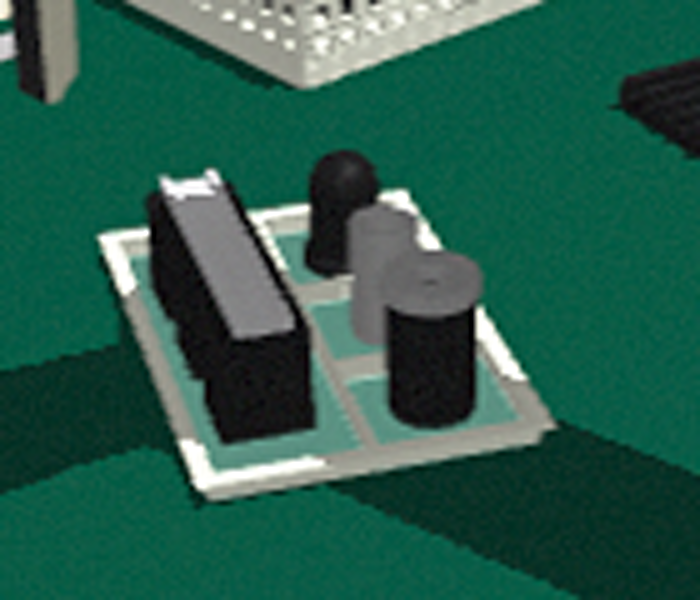

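The pictures show the washer flat and centred on the bushing at (245,302), the block lengthwise and flat, and the sleeve and bumper upright. The pad hasn't moved.

```bash
python3 -c "
from cell import ticket; print(ticket.hand_in())"
```

```text
the job is handed in; nothing more can be done
None
```

The kit is made up in the tray and handed in after about 42 s of robot time; in the last pictures every part was in its place and the ribbed pad had not moved, but the hand-in returned no verdict.

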